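# Set a scored acrylic sheet over the snapping edge

### The arm

A 6-joint arm with a two-finger parallel gripper is mounted at the origin on the work surface. World frame = base frame: x ahead of the robot, y to its left, z up, the work surface at z = 0. Lengths are in m, angles in rad, forces in N, time in s.
With the tool pointing down it reaches from about 0.325 to 0.75 m from the base axis. Payload 7.6 kg.
Tool frame: the origin (TCP) lies at the very end of the fingers, on their centre line; the grasp point (between the pads) lies 19 mm behind it; z points along the fingers, y is the line along which they close (so a half turn about z gives the same grasp; the last joint's range is limited). The gripper opens to 85 mm and grips with 20 to 120 N. Pads are 22 mm wide; open, the fingers measure 114 mm over their backs; the gripper's body (76 mm by 85 mm) begins 54 mm behind the grasp point. The pads swing forward as they close: fully open they stand 13 mm farther back than shut.
Start: joints at [-1.313, 0.052, 1.401, -0, 1.689, -0.07], TCP at [0.169, -0.497, 0.231] pointing down, gripper open.
Joint ranges: [-2.9, 2.9], [-0.91, 2.17], [0.12, 2.37], [-1.06, 4.2], [0.26, 2.73], [-2.93, 2.93]. Speed limits (rad/s): [2.57, 2.57, 3.01, 3.14, 3.14, 3.14].

### API

Orientations are given as [roll, pitch, yaw] about the fixed x, y, z axes, in that order (R = Rz(yaw) Ry(pitch) Rx(roll)).
In Python, from rig import robot gives the robot as it stands.
- The arm moves only by the tool carry_out, never from a script. Its argument "rows" is a list that holds one entry, the list of rows, each a list of 6 numbers: the shift along the tool's x, y, z in mm, then the turn, a rotation vector about the tool's x, y, z in degrees. In form: [[[x, y, z, ax, ay, az], ...]]. A call has 1 to 20 rows; each row shifts and turns the commanded pose from where the row before left it, along the tool's axes as they then stand; what a row does not reach is not made up. A row lasts 1/12 s, in which the tool goes at most 41.7 mm and 7.16 degrees, less where a joint would pass 70% of its speed; a pose out of reach is approached as far as the arm can. A call with a gripper value outside its range is refused whole. "fingers" is the closure, from 0 (fully open) to 1 (shut), set as the call begins (left out, the last holds). The fingers move at their own pace and stop on an object; the grip force is fixed at half the most. Time passes only in rows, so rows that do not move let the fingers close. It gives the time, the measured TCP pose, the force, the opening and the grip force at its end, in the units of the state.
- robot.observe(): the state, without advancing time (a new reading comes with each control period).
- robot.camera(name): name is "side" or "top"; returns a dict with "image" (400x640x3 uint8, red, green, blue), "vertical_fov" (degrees; the focal length in pixels is half the picture's height over the tangent of half this angle, whatever the lens; pixels are square), "cx", "cy" (the principal point, pixels), "rvec" (rotation vector, rad) and "tvec" (3), from world to camera coordinates, as OpenCV has them. Camera axes: x right, y down, z forward; pixel columns grow to the right and rows downward; lengths in m; the calibration is good to about 2 mm. A picture is of the moment at which its call begins. There is no depth.
- robot.job_done(): hands the job in; it is judged then, once.
Trained networks look in a picture, given as the dict that the camera call returned (one of the last four; its "shot" number tells which), for a name from the list of things; names that differ only in an ending like _2 or _b are one class to them, and where a whole thing is asked for, a point or a joint stands for the part that bears it (a point fixed in the world has none). Each returns a list of dicts, best first, with "conf" (0 to 1); they miss things now and then, are a little off and sometimes report something else, mostly with a low value. They report only what shows in the picture. A call takes as long as a camera call. They do not tell look-alikes from the thing itself.
- robot.search_frame(picture, name): "position" ([column, row] in pixels, amid what is visible of it).
- robot.masks_of(picture, name): "region" (400x640 bool, what is visible of it) and "position" ([column, row] in pixels, amid what is visible of it).
The state is a dict: "clock": time; "joints": joint angles; "qvel": joint speeds; "effort": joint torques, N m; "position": TCP position; "eef_rot": TCP orientation; "ft_force": force on the tool from outside, world axes, zero at the start; "torque": the same for the moment, N m; "grip_width": opening from 0.0 (shut) to 1.0 (fully open); "gripper_force": force on a finger pad.
Only numpy, scipy, OpenCV 4.12 (cv2) and the standard library are available. Lean on these libraries where they do the work, as an engineer would, in place of code of your own. Each camera call takes 0.05 s, during which the arm holds its last target. There are 200 camera calls.

### The job

With the fingertips, push the scored white acrylic sheet across the wooden snapping board until its score line lies exactly along the board's metal edge, the whole line over the edge, so that the 40 mm strip beyond the line overhangs ready to be snapped off. Only slide the sheet: never pick it up or tip it. Leave it lying flat there with the hand clear of it, and leave everything else where it is.

Things in the scene. Friction and masses are not known exactly. Their poses are not given: they have to be found in the camera images.
- sheet: The scored sheet: loose flat white acrylic on the board, 120 mm along its x, 150 mm along its y, 6 mm thick, about 130 g. Origin: centre of its underside. A thin dark score line crosses its top parallel to its y, 20 mm from the centre towards its +x end (40 mm from that end). It starts wholly on the board, up to 0.25 rad from square, its +x end nearest the metal edge.
- score_left (a point): The +y end of the score line, on the sheet's top face (in the sheet's frame x +20, y +75, z +6 mm).
- score_right (a point): The -y end of the score line, on the sheet's top face (in the sheet's frame x +20, y -75, z +6 mm).
- board: The snapping board: dark wooden slab fixed to the bench, 220 mm along its x, 380 mm along its y, flat top 40 mm above the bench. A 20 mm wide aluminium bar, flush with the top, forms its whole +x (far) side; that bar's outer edge, at x = +110 mm, is the metal edge, with a straight drop to the bench beyond. Origin: centre of its underside; its +x points away from the robot, turned up to 0.35 rad.
- edge_mid (a point): Middle of the metal edge, at the level of the board's top (in the board's frame x +110, y 0, z +40 mm). The edge runs along the board's y, 190 mm to either side.
- cutter: Bystander: scoring knife, grey plastic handle and hooked steel blade, 145 mm long along its x, 20 mm wide, 14 mm high, lying on the board beside the sheet, on one side or the other. Origin: on its underside, near the middle.
- pot: Bystander: lidded clear screw pot, 43 mm across, 44 mm high, standing on the board on the other side of the sheet. Origin: centre of its underside.
- strip: Bystander: white acrylic strip snapped off earlier, 40 x 150 x 6 mm, without a score line, lying on the bench beyond the metal edge. Origin: centre of its underside.
- panel: Bystander: finished white acrylic panel, 80 x 150 x 6 mm, without a score line, lying on the bench to the robot's right. Origin: centre of its underside.
- reagent: Bystander: round glass bottle with an orange cap, 86 mm across, 165 mm high, on the left beside the board. Origin: centre of its underside.
- squeeze: Bystander: white plastic squeeze bottle, 60 mm across, 142 mm high, on the left. Origin: centre of its underside.
- duster: Bystander: aerosol can, 67 mm across, 187 mm high, on the right. Origin: centre of its underside.
- screwdriver: Bystander: screwdriver, 190 mm long along its x, lying on the bench on the right. Origin: on its underside.
Mind the look-alikes: they are no part of the job. Leave any blue or pink look-alike of the sheet alone.

How it is judged:
At the end, for the whole second after the job is handed in: Both ends of the score line are within 4 mm of the metal edge (measured square to the edge) and within the edge's length; the sheet lies flat on the board (underside within 3 mm of the board's top, tilt under 0.03 rad), at rest (x of score_left in the frame of board between 0.106 and 0.114 m and y of score_left in the frame of board between -0.19 and 0.19 m and x of score_right in the frame of board between 0.106 and 0.114 m and y of score_right in the frame of board between -0.19 and 0.19 m and angle between sheet's own z axis and vertical below 0.03 rad and height (world z) of sheet between 0.037 and 0.043 m and linear speed of sheet below 0.005 m/s); the robot touches nothing.
It fails at once if the sheet is lifted off the board, carried or tipped (height (world z) of sheet above 0.045 m or angle between sheet's own z axis and vertical above 0.1 rad).
It fails at once if the scoring knife or the screw pot on the board is disturbed (moved by more than 15 mm) (distance of any of cutter, pot from where it was at the start of the episode above 0.015 m).
It fails at once if the strip, panel or screwdriver on the bench is disturbed (moved by more than 15 mm) (distance of any of strip, panel, screwdriver from where it was at the start of the episode above 0.015 m).
It fails at once if a bottle or the aerosol can is disturbed (moved by more than 15 mm) (distance of any of reagent, squeeze, duster from where it was at the start of the episode above 0.015 m).
It also fails if it takes over 45 s, if anything falls off the work surface, if the arm or the gripper's body presses on something with over 40 N, if the wrist force passes 120 N, or if a joint passes its speed limit or range.

## Working session

There is one attempt and no reset: what is moved stays moved. The work goes in short steps, Python scripts to look and compute and a tool call to move; the robot and the scene stay as the last step left them, time stands still between calls to the robot, and variables do not carry over. Pictures are saved under pics/ and viewed, at most 10 in all, crops included, and the job is handed in when it is done.

Besides the shell and the picture viewer there is one more tool, called after ">>>" as name([rows], argument=value, ...), one row to a line, values as JSON. carry_out: Moves the arm, as the interface text tells. Its arguments: {"type":"object","properties":{"rows":{"type":"array","items":{"type":"array","items":{"type":"array","items":{"type":"number"}}}},"fingers":{"type":"number"}},"required":["rows"]}

```bash
mkdir -p pics; ls
cat > h.py <<'E'
import numpy as np, cv2
from rig import robot
def cam(n):
    return robot.camera(n)
def K(p):
    h=p["image"].shape[0]; f=h/2/np.tan(np.radians(p["vertical_fov"])/2)
    return np.array([[f,0,p["cx"]],[0,f,p["cy"]],[0,0,1]])
def proj(p,X):
    return cv2.projectPoints(np.float64(X).reshape(-1,3),np.float64(p["rvec"]),np.float64(p["tvec"]),K(p),None)[0].reshape(-1,2)
def back(p,uv,z):
    R=cv2.Rodrigues(np.float64(p["rvec"]))[0]; t=np.float64(p["tvec"]).ravel()
    uv=np.float64(uv).reshape(-1,2); d=(np.linalg.inv(K(p))@np.c_[uv,np.ones(len(uv))].T).T@R
    c=-R.T@t; return c+d*((z-c[2])/d[:,2])[:,None]
def save(p,n): cv2.imwrite("pics/"+n,p["image"][:,:,::-1])
E
python3 - <<'E'
from h import *
s=robot.observe(); print(s["position"],s["eef_rot"],s["clock"])
for n in("top","side"):
    p=cam(n); save(p,n+"0.png"); print(n,p["vertical_fov"],p["cx"],p["cy"],p["rvec"],p["tvec"],[k for k in p])
    for o in("sheet","score_left","score_right","board","edge_mid","cutter","pot","strip","panel"):
        r=robot.search_frame(p,o); print(o,[(np.round(a["position"]),round(a["conf"],2)) for a in r[:3]])
E
```

```text
pics
[ 0.16897956 -0.49673316  0.23046302] [-3.13999694e+00 -9.73293408e-05  3.27837427e-01] 0.0
top 46.885417819827 324.0781769336121 200.93823412833277 [ 2.16340409 -2.18808535  0.07786807] [0.01869583 0.4916216  1.39871815] ['image', 'vertical_fov', 'cx', 'cy', 'rvec', 'tvec', 'shot']
sheet [(array([220., 284.]), 0.78), (array([400., 270.]), 0.71), (array([466., 199.]), 0.51)]
score_left [(array([224., 285.]), 0.84), (array([344., 183.]), 0.79), (array([400., 269.]), 0.75)]
score_right [(array([395., 268.]), 0.93), (array([221., 286.]), 0.91), (array([340., 182.]), 0.7)]
board [(array([347., 166.]), 0.63)]
edge_mid [(array([346., 160.]), 0.94)]
cutter [(array([293., 170.]), 0.61)]
pot [(array([395., 196.]), 0.48)]
strip [(array([332., 125.]), 0.77), (array([346., 164.]), 0.52)]
panel [(array([484., 243.]), 0.67)]
side 44.689997935438186 324.498739884759 198.06151596244368 [ 2.25884943 -0.30135227  0.11801468] [-0.4650184   0.13879554  1.52543747] ['image', 'vertical_fov', 'cx', 'cy', 'rvec', 'tvec', 'shot']
sheet [(array([247., 167.]), 0.8), (array([275., 278.]), 0.75), (array([346., 213.]), 0.7)]
score_left [(array([247., 168.]), 0.94), (array([350., 211.]), 0.59), (array([277., 278.]), 0.59)]
score_right [(array([347., 210.]), 0.85), (array([246., 166.]), 0.83), (array([278., 276.]), 0.7)]
board [(array([351., 230.]), 0.88)]
edge_mid [(array([357., 230.]), 0.63), (array([346., 213.]), 0.57)]
cutter [(array([344., 179.]), 0.48)]
pot [(array([350., 240.]), 0.54)]
strip [(array([397., 207.]), 0.6)]
panel [(array([322., 350.]), 0.71)]
```

View pics/top0.png

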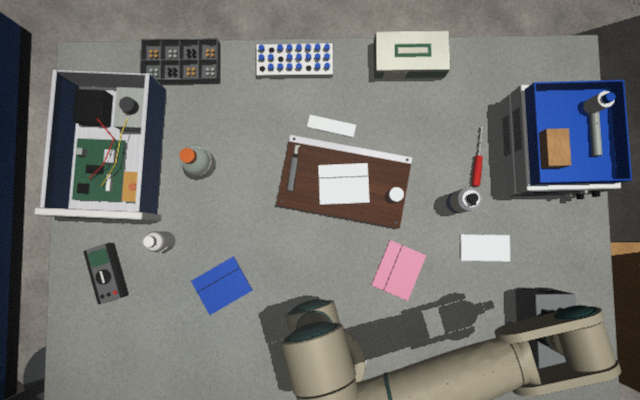

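View pics/side0.png

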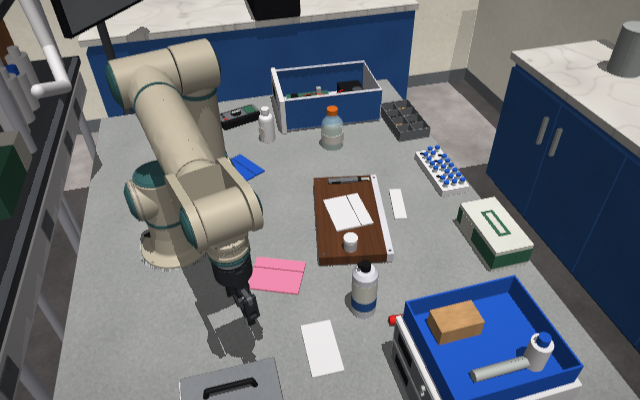

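Run:
```python
from h import *
im=cv2.imread("pics/top0.png")[95:245,255:445]
cv2.imwrite("pics/crop0.png",cv2.resize(im,None,fx=4,fy=4,interpolation=cv2.INTER_CUBIC))
```

```text
(no output)
```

View pics/crop0.png

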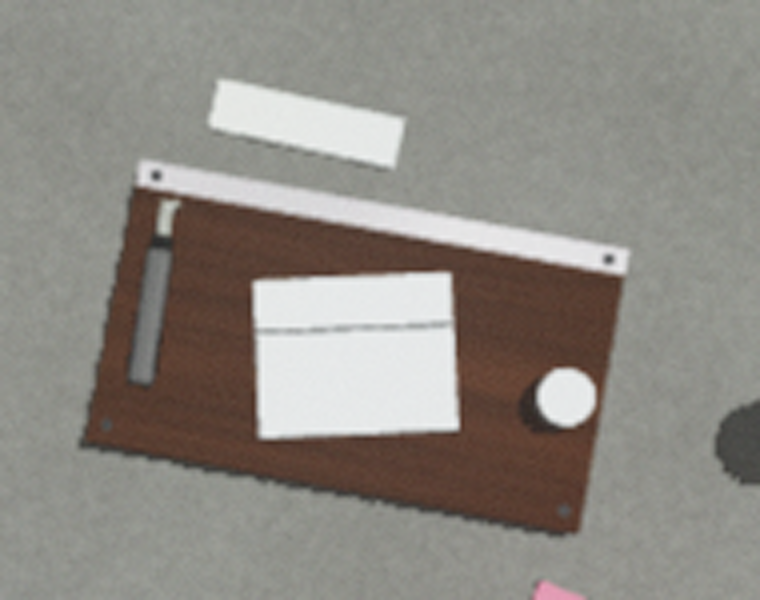

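The scene has five candidates in the top view: a white scored sheet on the board (343,183), an unscored strip (332,125), an unscored panel (484,247), a blue look-alike (221,286) and a pink one (400,270). Only the one at (343,183) is white, scored and on the board, and the crop confirms it with its score nearer the metal edge. The edge runs from (290,135) to (412,157). The cutter is at (293,170) on the left and the pot at (396,195) on the right.

Next I'll fit the board and sheet poses by template in both cameras.

```bash
cat > fit.py <<'E'
from h import *
from scipy.optimize import minimize
S=8
def T(q,pts): # planar pose -> world xyz
    c,s=np.cos(q[2]),np.sin(q[2]); P=np.float64(pts)
    return np.c_[q[0]+c*P[:,0]-s*P[:,1], q[1]+s*P[:,0]+c*P[:,1], P[:,2]]
def box(x0,x1,y0,y1,z): return [[x0,y0,z],[x1,y0,z],[x1,y1,z],[x0,y1,z]]
def fill(m,p,X,v,o):
    uv=(proj(p,X)-o+0.5)*S-0.5
    cv2.fillPoly(m,[np.round(uv*16).astype(np.int32)],v,shift=4)
def hull(m,p,X,v,o):
    uv=cv2.convexHull((((proj(p,X)-o+0.5)*S-0.5)*16).astype(np.float32)).round().astype(np.int32)
    cv2.fillPoly(m,[uv],v,shift=4)
def layers(p,b,s,roi):
    u0,v0,u1,v1=roi; o=np.array([u0,v0]); m=np.zeros(((v1-v0)*S,(u1-u0)*S),np.uint8)
    hull(m,p,T(b,box(-.11,.11,-.19,.19,0)+box(-.11,.11,-.19,.19,.04)),5,o) # side faces: masked
    fill(m,p,T(b,box(-.11,.09,-.19,.19,.04)),1,o)
    fill(m,p,T(b,box(.09,.11,-.19,.19,.04)),2,o)
    if s is not None:
        fill(m,p,T(s,box(-.06,.06,-.075,.075,.046)),3,o)
        fill(m,p,T(s,box(.0193,.0207,-.075,.075,.046)),4,o)
    return m
def cost(p,b,s,roi,mask):
    u0,v0,u1,v1=roi; m=layers(p,b,s,roi)
    A=np.stack([cv2.GaussianBlur(cv2.resize((m==k).astype(np.float32),(u1-u0,v1-v0),interpolation=cv2.INTER_AREA),(0,0),.4) for k in range(6)],-1)
    I=p["image"][v0:v1,u0:u1].astype(np.float64)
    A=A.reshape(-1,6)[mask.ravel()]; I=I.reshape(-1,3)[mask.ravel()]
    A=A[:,A.sum(0)>.1]
    w=np.ones(len(A))
    for _ in range(2):
        C=np.linalg.lstsq(A*w[:,None],I*w[:,None],rcond=None)[0]; r=np.linalg.norm(I-A@C,axis=1); w=1/np.sqrt(1+(r/30)**2)
    return np.mean(np.sqrt(1+(r/30)**2)-1)
def search(f,x0,st):
    x0=np.array(x0); best=None
    for k in(1,.3):
        sim=np.vstack([x0]+[x0+k*np.eye(len(x0))[i]*st[i] for i in range(len(x0))])
        best=minimize(f,x0,method="Nelder-Mead",options=dict(initial_simplex=sim,xatol=1e-5,fatol=1e-6,maxiter=250)); x0=best.x
    return best
def inpoly(p,poly3,roi):
    u0,v0,u1,v1=roi; m=np.zeros((v1-v0,u1-u0),np.uint8)
    cv2.fillConvexPoly(m,np.round(cv2.convexHull(proj(p,poly3).astype(np.float32)).reshape(-1,2)-[u0,v0]).astype(np.int32),1); return m>0
def bounds(p,X,pad):
    uv=proj(p,X); a=np.floor(uv.min(0)-pad).astype(int); b=np.ceil(uv.max(0)+pad).astype(int)
    a=np.maximum(a,0); b=np.minimum(b,[640,400]); return (*a,*b)
def rel(b,s):
    d=T(s,[[.02,.075,0],[.02,-.075,0]])[:,:2]-b[:2]; c,sn=np.cos(b[2]),np.sin(b[2])
    return d@np.array([[c,-sn],[sn,c]])
E
python3 - <<'E'
from fit import *
import json
pt=cam("top"); ps=cam("side")
c=back(pt,[[290,135],[412.5,157],[399.5,228],[275.5,206]],.04); print("board corners",c.round(3).tolist())
ex=(c[0]+c[1]-c[2]-c[3])[:2]; b0=[*c[:,:2].mean(0),np.arctan2(ex[1],ex[0])]
f=lambda u,v:[255+u/4,95+v/4]
c=back(pt,[f(252,281),f(451,271),f(459,431),f(259,438)],.046); ex=(c[0]+c[1]-c[2]-c[3])[:2]; s0=[*c[:,:2].mean(0),np.arctan2(ex[1],ex[0])]
print("init",np.round(b0,4),np.round(s0,4))
for n in("top","side"):
    p=cam(n); print("cam centre",(-cv2.Rodrigues(p["rvec"])[0].T@p["tvec"]).round(3))
for n,p in(("top",pt),("side",ps)):
    roi=bounds(p,T(b0,box(-.13,.13,-.21,.21,0)+box(-.13,.13,-.21,.21,.04)),2)
    mask=np.ones((roi[3]-roi[1],roi[2]-roi[0]),bool)
    for poly in (box(-.09,.095,.115,.18,.04)+box(-.09,.095,.115,.18,.054), box(-.09,.05,-.185,-.11,.04)+box(-.06,.03,-.185,-.12,.084)): mask&=~inpoly(p,T(b0,poly),roi)
    # drop shadow strip? keep
    r=search(lambda x:cost(p,x[:3],x[3:],roi,mask),[*b0,*s0],[.006,.006,.03]*2)
    b,s=r.x[:3],r.x[3:]; print(n,r.fun,"board",b.round(4),"sheet",s.round(4)); print("score in board",rel(b,s).round(4).tolist())
    json.dump([b.tolist(),s.tolist()],open(n+".json","w"))
    im=p["image"][:,:,::-1].copy(); im=cv2.resize(im,None,fx=4,fy=4,interpolation=cv2.INTER_CUBIC)
    for q,bx in((b,box(-.11,.11,-.19,.19,.04)),(b,box(-.11,.09,-.19,.19,.04)),(s,box(-.06,.06,-.075,.075,.046)),(s,box(-.06,.02,-.075,.075,.046))):
        cv2.polylines(im,[np.round((proj(p,T(q,bx))+.5)*4-.5).astype(int)],True,(0,255,0),1)
    u0,v0,u1,v1=roi; cv2.imwrite(f"pics/fit_{n}.png",cv2.resize(im[v0*4:v1*4,u0*4:u1*4],(0,0),fx=1,fy=1)); print(im[v0*4:v1*4,u0*4:u1*4].shape)
for o,z in(("cutter",.05),("pot",.075),("strip",.006)):
    r=robot.search_frame(pt,o)
    if r: print(o,back(pt,r[0]["position"],z).round(3))
E
```

```text
board corners [[0.694, 0.115, 0.04], [0.621, -0.258, 0.04], [0.406, -0.213, 0.04], [0.477, 0.16, 0.04]]
init [ 0.5495 -0.049  -0.2044] [ 0.5412 -0.0474  0.0325]
cam centre [3.770e-01 1.000e-03 1.434e+00]
cam centre [ 0.192 -1.159  1.087]
top 0.15282614776055684 board [ 0.5504 -0.0473 -0.1967] sheet [ 0.543  -0.0461  0.0285]
score in board [[-0.0047, 0.0774], [0.0288, -0.0688]]
(456, 624, 3)
side 0.3472784244228254 board [ 0.5513 -0.0504 -0.1996] sheet [ 0.5429 -0.0519  0.0279]
score in board [[-0.0054, 0.0744], [0.0285, -0.0718]]
(428, 396, 3)
cutter [[0.605 0.109 0.05 ]]
strip [[ 0.733 -0.008  0.006]]
```

Both cameras agree that the score line needs +115 mm on the left and +81 mm on the right (the sheet is turned +0.226 rad relative to the board). I'll push with both open fingertips side by side along the board's y, so the sheet squares itself against them.

>>> carry_out([
  [[23.3,-19.5,0,0,0,0],[23.3,-19.5,0,0,0,0],[23.3,-19.5,0,0,0,0],[23.3,-19.5,0,0,0,0],[23.3,-19.5,0,0,0,0],[23.3,-19.5,0,0,0,0],[23.3,-19.5,0,0,0,0],[23.3,-19.5,0,0,0,0],[23.3,-19.5,0,0,0,0],[23.3,-19.5,0,0,0,0],[23.3,-19.5,0,0,0,0],[23.3,-19.5,0,0,0,0],[23.3,-19.5,0,0,0,0],[23.3,-19.5,0,0,0,0],[23.3,-19.5,0,0,0,0],[23.3,-19.5,0,0,0,0],[23.3,-19.5,0,0,0,0],[23.3,-19.5,0,0,0,0],[0,0,0,0,0,6],[0,0,0,0,0,6]],
], fingers=0)

```text
clock: 3.02
position: [0.4536, -0.0282, 0.2311]
eef_rot: [-3.141, 0.0, 0.117]
ft_force: [0.0, -0.6, -0.5]
grip_width: 0.997
gripper_force: 0.0
```

>>> carry_out([
  [[0,0,20,0,0,6],[0,0,20,0,0,6],[0,0,20,0,0,6.2],[0,0,20,0,0,0],[0,0,20,0,0,0],[0,0,0,0,0,0]],
])

```text
clock: 3.52
position: [0.451, -0.0294, 0.1273]
eef_rot: [3.141, 0.007, -0.199]
ft_force: [-0.6, 0.5, -0.4]
grip_width: 1.002
gripper_force: 0.0
```

```bash
cat > where.py <<'E'
from fit import *
s=robot.observe(); b=np.array([.5508,-.049,-.198]); d=np.array(s["position"])[:2]-b[:2]; c,sn=np.cos(b[2]),np.sin(b[2])
print("t",s["clock"],"board xy",(d@np.array([[c,-sn],[sn,c]])).round(4),"z",round(s["position"][2],4),"rpy",np.round(s["eef_rot"],4),"F",np.round(s["ft_force"],1),s["grip_width"])
E
python3 where.py
python3 - <<'E'
from h import *
for n in("top","side"):
    p=cam(n); save(p,n+"1.png")
a,b=[cv2.imread(f"pics/{n}1.png") for n in("top","side")]
cv2.imwrite("pics/two1.png",np.hstack([cv2.resize(x,None,fx=2,fy=2,interpolation=cv2.INTER_CUBIC) for x in(a[95:245,250:445],b[130:280,270:460])]))
E
```

```text
t 3.5167 board xy [-0.1017 -0.0004] z 0.1273 rpy [ 3.1411  0.007  -0.1993] F [-0.6  0.5 -0.4] 1.0019347579490254
```

View pics/two1.png

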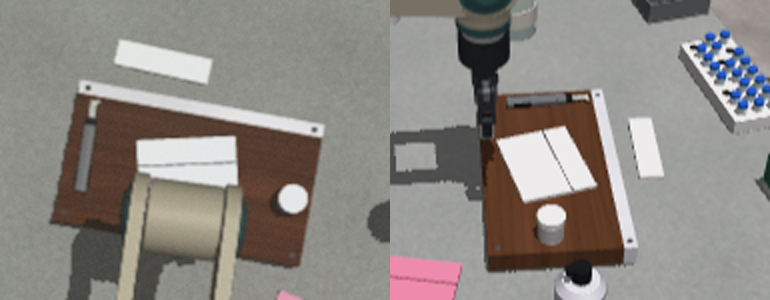

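The hand is behind the sheet, above the board's near edge (sheet at about (540,165) in the right half, clear of the fingers). Next I'll lower and feel for the board.

>>> carry_out([
  [[0,0,20,0,0,0],[0,0,20,0,0,0],[0,0,20,0,0,0],[0,0,15,0,0,0],[0,0,8,0,0,0],[0,0,0,0,0,0],[0,0,0,0,0,0]],
])

```text
clock: 4.2
position: [0.4539, -0.0299, 0.0496]
eef_rot: [3.142, -0.002, -0.199]
ft_force: [-0.4, 0.3, 1.2]
grip_width: 0.997
gripper_force: 0.0
```

```bash
python3 where.py
```

```text
t 4.2 board xy [-0.0987 -0.0003] z 0.0496 rpy [ 3.1416e+00 -1.7000e-03 -1.9930e-01] F [-0.4  0.3  1.2] 0.9970252633194701
```

>>> carry_out([
  [[0,0,3,0,0,0],[0,0,3,0,0,0],[0,0,2,0,0,0],[0,0,0,0,0,0]],
])

```text
clock: 4.53
position: [0.4531, -0.0297, 0.0402]
eef_rot: [3.142, 0.0, -0.199]
ft_force: [-0.2, -0.2, 0.1]
grip_width: 0.999
gripper_force: 0.0
```

>>> carry_out([
  [[0,0,2,0,0,0],[0,0,2,0,0,0],[0,0,0,0,0,0]],
])

```text
clock: 4.78
position: [0.4529, -0.0297, 0.0359]
eef_rot: [3.141, 0.001, -0.199]
ft_force: [0.2, -0.0, -0.1]
grip_width: 1.001
gripper_force: 0.0
```

>>> carry_out([
  [[0,0,2,0,0,0],[0,0,1,0,0,0],[0,0,0,0,0,0]],
])

```text
clock: 5.03
position: [0.4529, -0.0297, 0.033]
eef_rot: [3.142, 0.0, -0.199]
ft_force: [0.2, 0.1, 0.2]
grip_width: 0.997
gripper_force: 0.0
```

>>> carry_out([
  [[0,0,2,0,0,0],[0,0,1.5,0,0,0],[0,0,0,0,0,0]],
])

```text
clock: 5.28
position: [0.4529, -0.0297, 0.0294]
eef_rot: [3.141, 0.001, -0.199]
ft_force: [-0.0, -0.8, -0.3]
grip_width: 1.0
gripper_force: 0.0
```

>>> carry_out([
  [[0,0,1,0,0,0],[0,0,0.5,0,0,0],[0,0,0,0,0,0]],
])

```text
clock: 5.53
position: [0.4531, -0.0297, 0.0282]
eef_rot: [3.142, 0.0, -0.199]
ft_force: [-0.1, -0.6, 0.1]
grip_width: 1.003
gripper_force: 0.0
```

>>> carry_out([
  [[0,0,1,0,0,0],[0,0,0,0,0,0]],
])

```text
clock: 5.7
position: [0.4531, -0.0297, 0.0271]
eef_rot: [3.141, 0.0, -0.199]
ft_force: [0.7, -0.2, 0.3]
grip_width: 1.0
gripper_force: 0.0
```

>>> carry_out([
  [[0,0,1,0,0,0],[0,0,0,0,0,0]],
])

```text
clock: 5.87
position: [0.4532, -0.0297, 0.0268]
eef_rot: [3.141, -0.0, -0.199]
ft_force: [-2.5, 0.2, 5.9]
grip_width: 0.996
gripper_force: 2.7
```

Contact at TCP z ≈ 0.027, so the fingertips are 13 mm behind the TCP. I'll raise 3 mm and push gently.

>>> carry_out([
  [[0,0,-3,0,0,0],[4,0,0,0,0,0],[4,0,0,0,0,0],[4,0,0,0,0,0],[4,0,0,0,0,0],[4,0,0,0,0,0],[4,0,0,0,0,0],[4,0,0,0,0,0],[4,0,0,0,0,0],[4,0,0,0,0,0],[4,0,0,0,0,0],[4,0,0,0,0,0],[4,0,0,0,0,0],[4,0,0,0,0,0],[4,0,0,0,0,0],[4,0,0,0,0,0],[4,0,0,0,0,0],[4,0,0,0,0,0],[4,0,0,0,0,0],[0,0,0,0,0,0]],
])

```text
clock: 7.53
position: [0.5245, -0.0442, 0.0294]
eef_rot: [3.142, -0.001, -0.199]
ft_force: [0.1, -0.1, 1.0]
grip_width: 1.001
gripper_force: 0.0
```

```bash
python3 where.py
cat > look.py <<'E'
import sys,json
from fit import *
tag=sys.argv[1]; s0=[float(x) for x in sys.argv[2:5]] # sheet guess in board frame x y yaw
ims=[]
for n in sys.argv[5:]:
    p=cam(n); b=np.array(json.load(open(n+".json"))[0]); g=T(b,[[s0[0],s0[1],0]])[0]; s=[g[0],g[1],b[2]+s0[2]]
    roi=bounds(p,T(b,box(-.13,.18,-.21,.21,.04)),2); mask=inpoly(p,T(s,box(-.04,.085,-.1,.1,.046)),roi)
    if n=="top": mask=inpoly(p,T(s,box(.0,.085,-.1,.1,.046)),roi)
    r=search(lambda x:cost(p,b,x,roi,mask),s,[.005,.005,.03]); s=r.x
    print(n,round(r.fun,3),"sheet",s.round(4),"score in board",rel(b,s).round(4).tolist(),"yaw",round(s[2]-b[2],4))
    im=cv2.resize(p["image"][:,:,::-1],None,fx=4,fy=4,interpolation=cv2.INTER_CUBIC)
    if len(sys.argv)==7:
        for q,bx in((b,box(-.11,.11,-.19,.19,.04)),(s,box(-.06,.06,-.075,.075,.046)),(s,box(-.06,.02,-.075,.075,.046))):
            cv2.polylines(im,[np.round((proj(p,T(q,bx))+.5)*4-.5).astype(int)],True,(0,255,0),1)
    u,v=proj(p,T(b,[[.03,0,.04]]))[0]*4; ims.append(im[int(v)-240:int(v)+240,int(u)-190:int(u)+190])
cv2.imwrite(f"pics/{tag}.png",np.hstack(ims))
E
python3 look.py l2 .05 0 0 top side
```

```text
t 7.5333 board xy [-0.0267 -0.0005] z 0.0294 rpy [ 3.1415e+00 -9.0000e-04 -1.9940e-01] F [ 0.1 -0.1  1. ] 1.0011696477066112
top 0.606 sheet [ 0.5862 -0.0723 -0.1407] score in board [[0.0557, 0.0585], [0.0641, -0.0913]] yaw 0.056
side 0.107 sheet [ 0.5907 -0.0776 -0.2025] score in board [[0.0642, 0.0561], [0.0637, -0.0939]] yaw -0.003
```

View pics/l2.png

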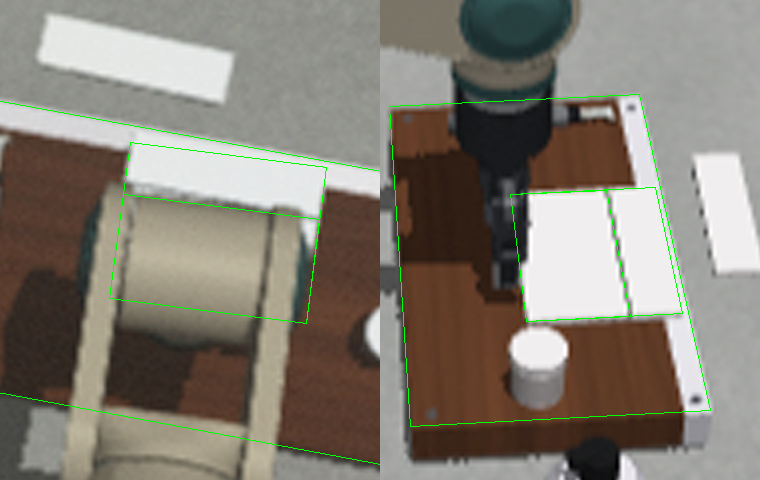

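The right (side) view shows the sheet squared against both fingers, with its score at board x ≈ 0.064 (column ~620), clear of the pot at (538,365). The top view is occluded by the wrist. I'll push on, stopping about 4 mm short.

>>> carry_out([
  [[3.5,0,0,0,0,0],[3.5,0,0,0,0,0],[3.5,0,0,0,0,0],[3.5,0,0,0,0,0],[3.5,0,0,0,0,0],[3.5,0,0,0,0,0],[3.5,0,0,0,0,0],[3.5,0,0,0,0,0],[3.5,0,0,0,0,0],[3.5,0,0,0,0,0],[3,0,0,0,0,0],[2,0,0,0,0,0],[1,0,0,0,0,0],[0,0,0,0,0,0],[0,0,0,0,0,0]],
])

```text
clock: 8.88
position: [0.564, -0.0521, 0.0294]
eef_rot: [3.142, -0.0, -0.199]
ft_force: [-0.1, -0.5, 0.5]
grip_width: 0.998
gripper_force: 0.0
```

```bash
python3 where.py; python3 look.py l3 .0855 -.02 0 side
```

```text
t 8.8833 board xy [ 0.0136 -0.0005] z 0.0294 rpy [ 3.1415e+00 -4.0000e-04 -1.9930e-01] F [-0.1 -0.5  0.5] 0.9981477172596511
side 0.549 sheet [ 0.6302 -0.0853 -0.1978] score in board [[0.1041, 0.0565], [0.1044, -0.0935]] yaw 0.0017
```

>>> carry_out([
  [[-5,0,0,0,0,0],[-10,0,0,0,0,0],[-10,0,-10,0,0,0],[-20,0,-20,0,0,0],[-20,0,-20,0,0,0],[-20,0,-20,0,0,0],[-20,0,-20,0,0,0],[-15,0,0,0,0,0],[0,0,0,0,0,0]],
])

```text
clock: 9.68
position: [0.445, -0.0279, 0.1206]
eef_rot: [-3.141, -0.003, -0.199]
ft_force: [0.0, -0.1, -0.3]
grip_width: 0.997
gripper_force: 0.0
```

```bash
python3 where.py; python3 look.py l4 .0855 -.02 0 top side
```

```text
t 9.6833 board xy [-0.1078 -0.0002] z 0.1206 rpy [-3.1415e+00 -2.5000e-03 -1.9890e-01] F [ 0.  -0.1 -0.3] 0.9971310046243644
top 0.534 sheet [ 0.631  -0.079  -0.2099] score in board [[0.1062, 0.0595], [0.1043, -0.0905]] yaw -0.0132
side 0.551 sheet [ 0.6302 -0.0853 -0.1978] score in board [[0.1041, 0.0565], [0.1044, -0.0935]] yaw 0.0017
```

View pics/l4.png

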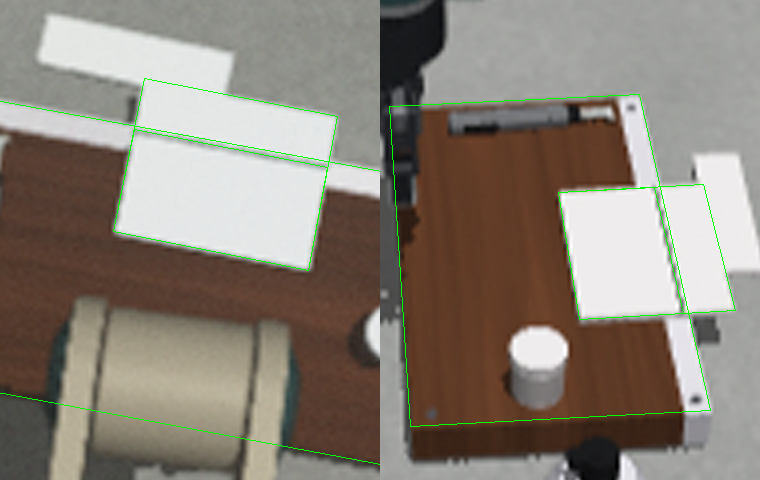

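The sheet is square, with its score a few mm short of the edge (green edge line just beyond the score in both views), and nothing else has been touched. I'll refine the gap with subpixel profiles across the edge and the score.

```bash
cat > prof.py <<'E'
from fit import *
import json
def samp(p,b,xs,y,z):
    P=T(b,[[x,y,z] for x in xs]); uv=proj(p,P).astype(np.float32)
    return cv2.remap(p["image"].astype(np.float32).mean(2),uv[:,:1],uv[:,1:],cv2.INTER_LINEAR).ravel()
for n in("top","side"):
    p=cam(n); b=np.array(json.load(open(n+".json"))[0]); xs=np.arange(.080,.130,.0005); E=[];Sc=[]
    for y in np.r_[np.arange(-.17,-.11,.004),np.arange(.07,.18,.004)]:
        v=samp(p,b,xs,y,.04); g=np.gradient(cv2.GaussianBlur(v[:,None],(0,0),3).ravel()); k=slice(40,80)
        w=np.maximum(-g[k],0)**2; E.append((y,(w*xs[k]).sum()/w.sum()))
    for y in np.arange(-.085,.050,.003):
        v=samp(p,b,xs,y,.046); k=slice(30,75); d=np.maximum(np.median(v[k])-v[k]-6,0)**2
        if d.sum()>0: Sc.append((y,(d*xs[k]).sum()/d.sum()))
    E,Sc=np.array(E),np.array(Sc)
    def rob(A):
        m=np.ones(len(A),bool)
        for _ in range(4): c=np.polyfit(A[m,0],A[m,1],1); r=A[:,1]-np.polyval(c,A[:,0]); m=abs(r)<max(.001,2*np.std(r[m]))
        return c,np.std(r[m]),m.sum()
    ce,re,ne=rob(E); cs,rs,ns=rob(Sc)
    for y in(.058,-.092): print(n,"y",y,"edge",np.polyval(ce,y).round(4),"score",np.polyval(cs,y).round(4),"gap mm",1e3*(np.polyval(ce,y)-np.polyval(cs,y)).round(5))
    print(" resid",re.round(4),ne,rs.round(4),ns)
E
python3 prof.py
```

```text
top y 0.058 edge 0.1111 score 0.1051 gap mm 6.04
top y -0.092 edge 0.1109 score 0.1045 gap mm 6.42
 resid 0.0002 44 0.0002 45
side y 0.058 edge 0.1104 score 0.1043 gap mm 6.13
side y -0.092 edge 0.1106 score 0.1044 gap mm 6.14
 resid 0.0002 43 0.0006 45
```

The gap is 6.1–6.4 mm in both cameras and square. I'll go back down behind the sheet and nudge it.

>>> carry_out([
  [[20,0,20,0,0,0],[20,0,20,0,0,0],[20,0,20,0,0,0],[20,0,20,0,0,0],[10,0,8,0,0,0],[5,0,3,0,0,0],[0,0,0,0,0,0],[0,0,0,0,0,0]],
])

```text
clock: 10.55
position: [0.5396, -0.0473, 0.0271]
eef_rot: [3.141, 0.002, -0.199]
ft_force: [0.3, -0.1, 0.1]
grip_width: 1.001
gripper_force: 0.0
```

```bash
python3 where.py
```

```text
t 10.55 board xy [-0.0113 -0.0005] z 0.0271 rpy [ 3.1414e+00  1.7000e-03 -1.9940e-01] F [ 0.3 -0.1  0.1] 1.0014117863713055
```

>>> carry_out([
  [[0,0,-1.5,0,0,0],[5,0,0,0,0,0],[5,0,0,0,0,0],[5,0,0,0,0,0],[4,0,0,0,0,0],[3,0,0,0,0,0],[2,0,0,0,0,0],[2,0,0,0,0,0],[2,0,0,0,0,0],[2,0,0,0,0,0],[1,0,0,0,0,0],[0,0,0,0,0,0],[0,0,0,0,0,0]],
])

```text
clock: 11.63
position: [0.5698, -0.0533, 0.0298]
eef_rot: [3.141, -0.0, -0.199]
ft_force: [0.3, 0.3, -0.1]
grip_width: 1.0
gripper_force: 0.0
```

```bash
python3 where.py
```

```text
t 11.6333 board xy [ 0.0195 -0.0005] z 0.0298 rpy [ 3.1415e+00 -2.0000e-04 -1.9930e-01] F [ 0.3  0.3 -0.1] 1.0003763685163258
```

Position is as wanted. I'll retreat and measure again.

>>> carry_out([
  [[-5,0,0,0,0,0],[-10,0,0,0,0,0],[-10,0,-10,0,0,0],[-20,0,-20,0,0,0],[-20,0,-20,0,0,0],[-20,0,-20,0,0,0],[-20,0,-20,0,0,0],[-20,0,0,0,0,0],[0,0,0,0,0,0],[0,0,0,0,0,0]],
])

```text
clock: 12.47
position: [0.447, -0.0284, 0.1201]
eef_rot: [-3.142, -0.001, -0.199]
ft_force: [-0.3, -0.2, 0.0]
grip_width: 1.001
gripper_force: 0.0
```

```bash
python3 where.py; python3 prof.py; python3 look.py l5 .09 -.02 0 top side
```

```text
t 12.4667 board xy [-0.1059 -0.0003] z 0.1201 rpy [-3.1416e+00 -1.5000e-03 -1.9920e-01] F [-0.3 -0.2  0. ] 1.000729073752536
top y 0.058 edge 0.1111 score 0.1109 gap mm 0.23
top y -0.092 edge 0.1109 score 0.1103 gap mm 0.62
 resid 0.0002 44 0.0003 45
side y 0.058 edge 0.1104 score 0.1102 gap mm 0.18000000000000002
side y -0.092 edge 0.1106 score 0.11 gap mm 0.5900000000000001
 resid 0.0002 43 0.0005 45
top 0.562 sheet [ 0.6368 -0.0802 -0.2123] score in board [[0.1122, 0.0593], [0.1099, -0.0907]] yaw -0.0156
side 0.572 sheet [ 0.6359 -0.0864 -0.1991] score in board [[0.11, 0.0565], [0.1101, -0.0935]] yaw 0.0005
```

View pics/l5.png

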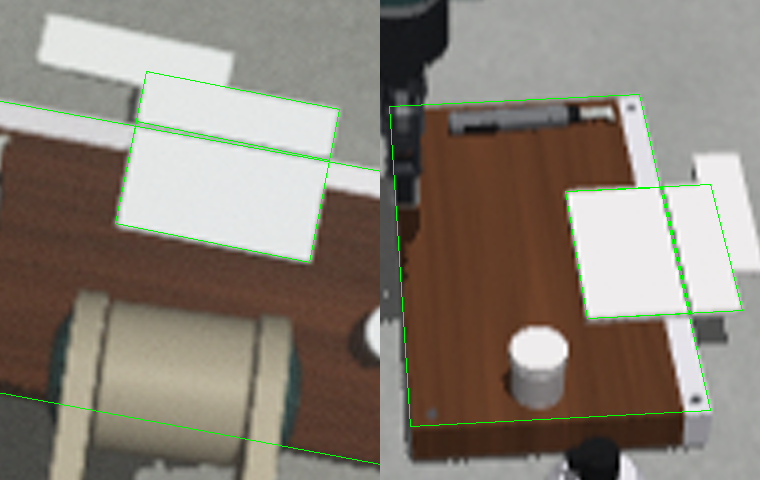

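The score now lies on the metal edge within about 0.6 mm at both ends in both cameras. The hand is clear, and the knife and pot are undisturbed.

```bash
python3 -c "
from rig import robot; print(robot.job_done())"
```

```text
the job is handed in; nothing more can be done
None
```

The sheet's score line lies along the metal edge, within about 0.6 mm at both ends in both cameras, with the 40 mm strip overhanging and the hand clear; the job is handed in, but no verdict was returned.

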